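# Scoop guest soaps into the turntable bowl

## Robot

A 7-joint arm with a two-finger parallel gripper is mounted at the origin on the work surface. World frame = base frame: x ahead of the robot, y to its left, z up, the work surface at z = 0. Lengths are in m, angles in rad, forces in N, time in s.
With the tool pointing down it reaches from about 0.375 to 0.925 m from the base axis. Payload 3.1 kg.
Tool frame: the origin (TCP) lies between the finger pads; the fingertips stand 19 mm ahead of it and the grasp point (between the pads) is the TCP; z points along the fingers, y is the line along which they close (so a half turn about z gives the same grasp; the last joint's range is limited). The gripper opens to 85 mm and grips with 20 to 120 N. Pads are 22 mm wide; open, the fingers measure 114 mm over their backs; the gripper's body (76 mm by 85 mm) begins 54 mm behind the grasp point. The pads swing forward as they close: fully open they stand 13 mm farther back than shut.
Start: joints at [-1.209, 0.383, 0.044, 1.598, -0.018, 1.161, -0.05], TCP at [0.288, 0.583, 0.25] pointing down, gripper open.
Joint ranges: [-2.61, 2.61], [-0.41, 2.15], [-1.48, 1.57], [0, 2.5], [-1.57, 4.71], [0.05, 1.97], [-2.85, 2.85]. Speed limits (rad/s): [2.79, 2.79, 3.14, 3.14, 3.14, 3.14, 3.14].

## Interface

Orientations are given as a unit quaternion [x, y, z, w].
In Python, from bench import move_ptp, movel, move_j, move_gripper, pause, inverse_kinematics, read_camera, camera_params, MotionError, sign_off, look_for, tip_of, read_time_s, read_qpos, read_joint_vel, read_effort, read_eef_pos, read_tcp_rot, read_ft_force, read_ft_torque, read_finger_gap, read_grasp_force gives the robot as it stands. Calls block until the motion is done:
- move_ptp(position, orientation): joint-space move of the TCP to a pose.
- movel(position, orientation=None, speed=0.15): straight line of the TCP; orientation=None keeps the orientation; speed is the mean speed in m/s.
- move_j(angles): joint-space move.
- move_gripper(opening, effort=None): finger opening in m; effort is the grip in N (None keeps the last); returns when the fingers have stopped.
- pause(seconds).
- inverse_kinematics(position, orientation): joint angles nearest the present ones, or None.
- read_camera(name): name is "scene" or "top" or "wrist"; returns the picture (480x640x3 uint8, red, green, blue); there is no depth.
- camera_params(name): a dict with "K" (3x3 intrinsics, pixels), "camera_from_world" (4x4, takes a point from world to camera coordinates). Camera axes: x right, y down, z forward; pixel columns grow to the right and rows downward; lengths in m; the calibration is good to about 2 mm. The wrist camera is an equidistant fisheye: a pixel r from the principal point sees the ray r / f radians off the axis. A picture is of the moment at which its call begins: read the wrist's pose just before it. camera_params takes no time and is no camera call; for the wrist camera it gives the pose at the moment of the call.
A pose or a line that the arm cannot do raises MotionError and nothing moves.
- sign_off(): hands the job in; it is judged then, once.
Trained networks look in the newest picture that a camera, given by its name, has taken for a name from the list of things; names that differ only in an ending like _2 or _b are one class to them, and where a whole thing is asked for, a point or a joint stands for the part that bears it (a point fixed in the world has none). Each returns a list of dicts, best first, with "confidence" (0 to 1); they miss things now and then, are a little off and sometimes report something else, mostly with a low value. They report only what shows in the picture. A call takes as long as a camera call.
- look_for(camera, name): "at" ([column, row] in pixels, amid what is visible of it).
- tip_of(camera, name): "at" ([column, row] in pixels: a listed point, or the origin of a listed thing).
Readings, each from a call of its own:
- read_time_s(): time.
- read_qpos(): joint angles.
- read_joint_vel(): joint speeds.
- read_effort(): joint torques, N m.
- read_eef_pos(): TCP position.
- read_tcp_rot(): TCP orientation.
- read_ft_force(): force on the tool from outside, world axes, zero at the start.
- read_ft_torque(): the same for the moment, N m.
- read_finger_gap(): finger opening in m.
- read_grasp_force(): force on a finger pad.
Only numpy, scipy, OpenCV 4.12 (cv2) and the standard library are available. Lean on these libraries where they do the work, as an engineer would, in place of code of your own. Each camera call takes 0.05 s, during which the arm holds its last target. There are 200 camera calls.

## Task

Use the metal scoop to move at least three of the four small pebble-shaped guest soaps from the grey tray into the white bowl on the turntable, tipping them out from low over the bowl and never touching the soaps with the gripper. Every soap must end up in the bowl or still in the tray; then put the scoop down flat on the shelf, outside the tray, and let go. Leave the bowl standing on the turntable and everything else where it is.

Things in the scene. Friction and masses are not known exactly. Their poses are not given: they have to be found in the camera images.
- scoop: Steel scoop, wooden handle, 140 g, flat on the shelf, open edge away from the robot. Pan 90 mm long (x), 88 wide (y), floor 2 thick; 2 mm lips: rear 28 high, sides 26, but 14 over the front 35 mm; front (+x) edge open. Origin: centre of the pan's underside, +z up. Handle 18 wide (y), 14 thick, from x -45, z 26 backwards and up at 35 degrees for 110 mm to x -135, z 89.
- scoop_grip (a point): Point on the handle's centre line to hold it by, at x = -98 mm, y = 0, z = 63 mm in the scoop's frame; the handle's flat sides face +y and -y.
- scoop_lip (a point): Middle of the scoop's open front edge, underside: x = 45 mm, y = 0, z = 0 in the scoop's frame.
- tray: Fixed grey plastic tray left or right of the middle, 260 mm (x) by 112 (y), open on top, walls 24 high but the far (+x) end wall 48; walls and floor 5 thick: inside 250 by 102, floor 5 mm above the shelf. Inside the far end a 45 degree ramp rises from x 100, z 5 to x 125, z 30. Origin: centre of the underside; -x end towards the robot. Soaps start in the far half, the near 115 mm are empty.
- turntable: Round wooden turntable, 280 mm across, on the other side from the tray. Origin: on its axis at shelf height. The top turns when pushed (0.12 N m friction); its surface is 20 mm above the shelf, rim up to 27 mm, a steel knob 20 mm across in the middle up to 66 mm. The bowl stands on the side towards the robot, the other things elsewhere.
- bowl: White ceramic bowl, loose on the turntable, 350 g, 120 mm across the rim, 45 mm high, wall 4 mm. Origin: centre of the underside, +z up; the rim is 45 mm above it, that is 65 mm above the shelf.
- soap0: Cream-coloured guest soap shaped like a round flat pebble, 27 mm across and 18 mm thick, bulging above and below, about 12 g, smooth and slippery (friction about 0.35). Origin: its centre; z is its short axis. All four are alike.
- soap1: Guest soap like soap0.
- soap2: Guest soap like soap0.
- soap3: Guest soap like soap0.
- dropper: Closed amber glass dropper bottle, 34 mm across, 98 mm tall, on the turntable's far half. Origin: centre of the underside.
- clipper: Chrome nail clipper lying flat, 62 by 14 by 12 mm, on the turntable, 106 mm from its axis at its side. Origin: centre of the underside.
- floss: Mint plastic floss case lying flat, 52 by 40 by 17 mm, on the turntable. Origin: centre of the underside.
- cup: White ceramic cup, 68 mm across, 85 mm tall, with a toothbrush standing fixed in it up to 167 mm, on the turntable's far half. Origin: centre of the underside.
- jar: Low cream jar, 60 mm across, 50 mm tall, on the shelf beyond the scoop. Origin: centre of the underside.
- can: Aluminium spray can, 46 mm across, 140 mm tall, on the shelf beyond the scoop, right of the jar. Origin: centre of the underside.

How it is judged:
By the outcome, as a careful person would: the job done as asked, in the order asked, and still so for the second after the job is handed in, with the robot touching nothing.
It also fails if it takes over 61 s, if anything falls off the work surface, if the arm or the gripper's body presses on something with over 40 N, if the wrist force passes 120 N, or if a joint passes its speed limit or range.

## Working session

There is one attempt and no reset: what is moved stays moved. The work goes in short steps, each a Python script; the robot and the scene stay as the last script left them, time stands still between calls to the robot, and variables do not carry over. Pictures are saved under pics/ and viewed, at most 10 in all, crops included, and the job is handed in when it is done.

```bash
ls; mkdir -p pics; python3 - <<'E'
from bench import *
import cv2,numpy as np
for c in ["scene","top"]:
    im=read_camera(c); cv2.imwrite(f"pics/{c}0.png",im[:,:,::-1])
    p=camera_params(c); print(c,p["K"].tolist() if hasattr(p["K"],"tolist") else p["K"]); print(np.round(np.array(p["camera_from_world"]),3).tolist())
    for n in ["scoop","scoop_grip","scoop_lip","tray","turntable","bowl","soap0","dropper","clipper","floss","cup","jar","can"]:
        print(n,[(np.round(d["at"],1).tolist(),round(d["confidence"],2)) for d in tip_of(c,n)[:5]])
print(read_time_s(),read_tcp_rot())
E
```

```text
pics
scene [[602.0504253484911, 0.0, 328.27976400294176], [0.0, 602.0504253484911, 239.33210441864625], [0.0, 0.0, 1.0]]
[[-0.866, 0.5, -0.017, 0.492], [0.356, 0.591, -0.724, -0.186], [-0.352, -0.633, -0.69, 1.493], [0.0, 0.0, 0.0, 1.0]]
scoop [([330.4, 254.1], 0.6)]
scoop_grip [([366.9, 208.6], 0.88)]
scoop_lip [([314.4, 263.0], 0.82), ([251.3, 177.8], 0.27)]
tray [([285.6, 171.7], 0.85)]
turntable [([396.6, 329.6], 0.78)]
bowl [([433.0, 301.7], 0.59), ([369.6, 211.9], 0.32)]
soap0 [([253.3, 173.3], 0.63), ([273.5, 168.3], 0.49), ([268.7, 174.5], 0.44), ([281.4, 176.0], 0.42)]
dropper [([356.9, 327.0], 0.58)]
clipper [([435.9, 358.8], 0.84)]
floss [([355.2, 293.2], 0.71), ([355.5, 327.6], 0.44)]
cup [([391.7, 354.8], 0.95)]
jar [([272.8, 301.0], 0.82)]
can [([230.0, 245.3], 0.67)]
top [[512.6660939120981, 0.0, 312.92196716749675], [0.0, 512.6660939120981, 242.0537854896268], [0.0, 0.0, 1.0]]
[[0.029, -1.0, -0.004, -0.006], [-0.997, -0.029, -0.067, 0.585], [0.067, 0.006, -0.998, 1.03], [0.0, 0.0, 0.0, 1.0]]
scoop [([283.6, 165.9], 0.65), ([309.0, 246.0], 0.62)]
scoop_grip [([308.5, 247.2], 0.72), ([194.1, 290.2], 0.71), ([313.5, 293.3], 0.56), ([242.6, 234.0], 0.31)]
scoop_lip [([304.4, 226.4], 0.93)]
tray [([453.5, 273.3], 0.98)]
turntable [([197.4, 250.6], 0.76)]
bowl [([196.0, 286.8], 0.79)]
soap0 [([463.1, 232.8], 0.6), ([455.6, 247.0], 0.52), ([462.8, 266.2], 0.47), ([443.8, 263.8], 0.42)]
dropper []
clipper [([143.8, 250.9], 0.72)]
floss [([240.4, 236.7], 0.87), ([191.7, 286.6], 0.64)]
cup [([166.1, 220.6], 0.59)]
jar [([279.2, 165.8], 0.87)]
can [([377.0, 167.3], 0.88), ([142.6, 247.5], 0.29)]
1.4 [ 2.27848641e-01  9.73696563e-01  1.19813206e-05 -8.42331875e-06]
```

View pics/top0.png

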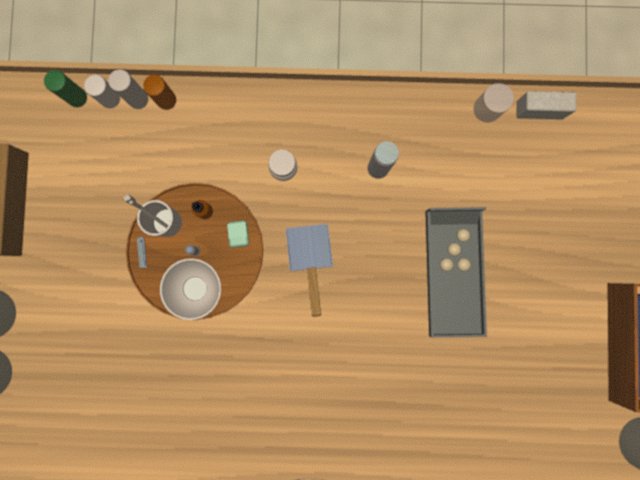

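View pics/scene0.png

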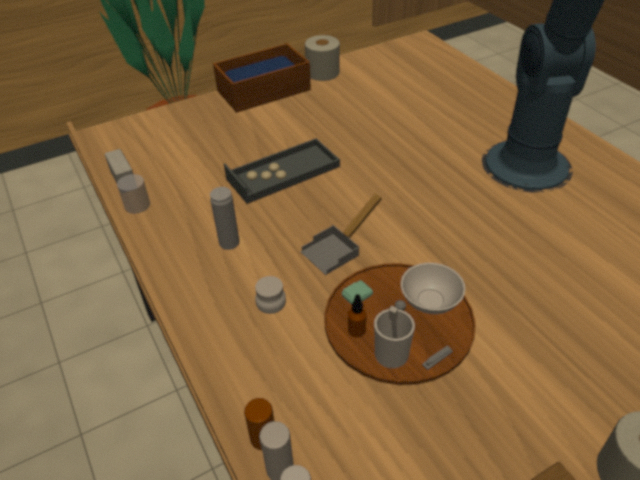

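```bash
cat > h.py <<'E'
from bench import *
import numpy as np, cv2
from scipy.spatial.transform import Rotation as R
def px2w(c,uv,z):
    p=camera_params(c);K=np.array(p["K"]);T=np.array(p["camera_from_world"])
    d=T[:3,:3].T@np.linalg.solve(K,[uv[0],uv[1],1.]);o=-T[:3,:3].T@T[:3,3]
    return o+d*(z-o[2])/d[2]
E
python3 - <<'E'
from h import *
for n,c,uv,z in [("lip","top",(304.4,226.4),0),("lipS","scene",(314.4,263),0),("grip","top",(308.5,247.2),.063),("grip2","top",(313.5,293.3),.063),("gripS","scene",(366.9,208.6),.063),("scoopS","scene",(330.4,254.1),0),
 ("tray","top",(453.5,273.3),0),("trayS","scene",(285.6,171.7),0),("tt","top",(197.4,250.6),0),("ttS","scene",(396.6,329.6),0),("bowl","top",(196,286.8),.02),("bowlS","scene",(433,301.7),.02),
 ("s","top",(463.1,232.8),.014),("s","top",(455.6,247),.014),("s","top",(462.8,266.2),.014),("s","top",(443.8,263.8),.014),("jar","top",(279.2,165.8),0),("can","top",(377,167.3),0),("clip","top",(143.8,250.9),.02),("floss","top",(240.4,236.7),.02),("cup","top",(166.1,220.6),.02)]:
    print(n,c,np.round(px2w(c,uv,z),3))
E
```

```text
lip top [0.619 0.03  0.   ]
lipS scene [0.617 0.027 0.   ]
grip top [0.572 0.02  0.063]
grip2 top [0.482 0.007 0.063]
gripS scene [ 0.47  -0.002  0.063]
scoopS scene [0.575 0.022 0.   ]
tray top [ 0.53  -0.282  0.   ]
trayS scene [ 0.526 -0.284  0.   ]
tt top [0.562 0.252 0.   ]
ttS scene [ 0.569  0.259 -0.   ]
bowl top [0.487 0.247 0.02 ]
bowlS scene [0.482 0.251 0.02 ]
s top [ 0.614 -0.297  0.014]
s top [ 0.584 -0.282  0.014]
s top [ 0.545 -0.297  0.014]
s top [ 0.549 -0.258  0.014]
jar top [0.745 0.087 0.   ]
can top [ 0.748 -0.119  0.   ]
clip top [0.557 0.357 0.02 ]
floss top [0.592 0.16  0.02 ]
cup top [0.621 0.314 0.02 ]
```

Top view: the scoop pan is at about (309,248) with its handle running to (316,315). The tray is at (457,272) with soaps at (463,235), (455,249), (447,264) and (464,265). The bowl is at (191,289). The scene view agrees: the tray's near half is empty and the space in front of the bowl is clear.

```bash
cat >> h.py <<'E'
GRIP=np.array([-.098,0,.063]); LIP=np.array([.045,0,0])
def RS(yaw,pitch): return R.from_euler('z',yaw)*R.from_euler('y',-pitch)   # pitch>0: nose up
def tool(t,s): # tool rotation in the scoop frame, tilted forward by t, s=+-1
    z=np.array([np.sin(t),0,-np.cos(t)]);y=np.array([0,s,0.]);return R.from_matrix(np.c_[np.cross(y,z),y,z])
def pose(lip,yaw,pitch,T):  # TCP pose which puts the scoop's lip at a place
    r=RS(yaw,pitch); return np.array(lip)+r.apply(GRIP-LIP),(r*T).as_quat()
E
python3 - <<'E'
from h import *
im=cv2.imread("pics/top0.png"); hsv=cv2.cvtColor(im,cv2.COLOR_BGR2HSV).astype(int)
b,g,r=[im[:,:,i].astype(int) for i in range(3)]
def edges(box,mask,zl,zr):
    u0,v0,u1,v1=box; L=[];Rr=[]
    for v in range(v0,v1):
        c=np.where(mask[v,u0:u1])[0]
        if len(c): L.append((v,u0+c[0]-.5));Rr.append((v,u0+c[-1]+.5))
    out=[]
    for E,z in((L,zl),(Rr,zr)):
        E=np.array(E);f=np.polyfit(E[:,0],E[:,1],1);res=E[:,1]-np.polyval(f,E[:,0]);k=abs(res)<1.5;f=np.polyfit(E[k,0],E[k,1],1)
        a,c=[px2w("top",(np.polyval(f,v),v),z) for v in(v1,v0)]
        out.append((a,c));print(np.round(a,3),np.round(c,3),"yaw deg",np.degrees(np.arctan2((c-a)[1],(c-a)[0])).round(2),k.mean())
m=(r-b<15)
print("tray");edges((415,222,500,328),m,0,.024)
print("scoop");edges((275,232,345,264),m,.014,.014)
for n,box in(("tray",(415,195,500,350)),("scoop",(275,215,345,285))):
    q=m[box[1]:box[3],box[0]:box[2]];v,u=np.where(q);print(n,u.min()+box[0],u.max()+box[0],v.min()+box[1],v.max()+box[1])
for row in(225,262,335): print(px2w("top",(457,row),.024).round(3))
for s in(1,-1):
  for t in(25,35,45):
    T=tool(np.radians(t),s)
    for nm,lip,yaw,pi in[("grab",(.618,.029,0),.15,0),("t0",(.508,-.283,.006),0,0),("t1",(.628,-.283,.006),0,0),("t2",(.648,-.283,.03),0,12),("lift",(.63,-.283,.15),0,15),("b0",(.47,.249,.08),.3,10),("b1",(.47,.249,.08),.3,-50),("b2",(.47,.249,.08),0.6,-50),("b3",(.47,.249,.08),-.2,-50)]:
        q=inverse_kinematics(*pose(lip,yaw,np.radians(pi),T)); print(s,t,nm,None if q is None else np.round(q,2))
E
```

```text
tray
[ 0.416 -0.233  0.   ] [ 0.635 -0.224  0.   ] yaw deg 2.51 1.0
[ 0.422 -0.34   0.024] [ 0.636 -0.331  0.024] yaw deg 2.4 1.0
scoop
[0.539 0.058 0.014] [0.605 0.067 0.014] yaw deg 7.62 1.0
[ 0.542 -0.029  0.014] [ 0.607 -0.019  0.014] yaw deg 8.48 1.0
tray 426 485 208 336
scoop 286 331 224 270
[ 0.628 -0.281  0.024]
[ 0.553 -0.282  0.024]
[ 0.406 -0.284  0.024]
1 25 grab [-0.07  0.21 -0.02  2.43 -0.31  0.08  1.94]
1 25 t0 [-0.27  0.48  1.16  2.42 -1.43  0.75 -2.7 ]
1 25 t1 [ 1.12  0.41 -0.6   2.17 -0.06  0.26  2.23]
1 25 t2 [ 1.56  0.66 -1.03  2.24  1.41  0.11  0.98]
1 25 lift [-0.38  0.25  1.17  2.33 -1.45  0.66 -2.79]
1 25 b0 None
1 25 b1 [-0.61  0.36  0.1   1.73 -0.12  1.47  1.4 ]
1 25 b2 [-0.62  0.37  0.06  1.73 -0.    1.48  1.61]
1 25 b3 [-0.59  0.34  0.15  1.77 -0.31  1.4   1.04]
1 35 grab None
1 35 t0 [ 0.82  0.25  0.04  2.45 -1.55  0.46 -2.41]
1 35 t1 [ 0.8   0.36 -0.17  2.27 -1.53  0.3  -2.61]
1 35 t2 [ 1.81  0.98 -1.24  2.29  2.19  0.26  0.48]
1 35 lift [ 1.88  0.43 -1.21  2.32 -1.49  0.21 -2.45]
1 35 b0 None
1 35 b1 [-0.65  0.26  0.12  1.84 -0.09  1.31  1.37]
1 35 b2 [
[... 1029 characters left out ...]
2.27 -1.53  0.3   0.53]
-1 35 t2 [ 1.81  0.98 -1.24  2.29  2.19  0.26 -2.66]
-1 35 lift [ 1.88  0.43 -1.21  2.32 -1.49  0.21  0.69]
-1 35 b0 None
-1 35 b1 [-1.04  0.28  0.57  1.86 -0.2   1.31 -1.66]
-1 35 b2 [-1.03  0.28  0.54  1.85 -0.12  1.31 -1.41]
-1 35 b3 [-1.06  0.28  0.63  1.87 -0.33  1.28 -2.07]
-1 45 grab None
-1 45 t0 [0.91 0.33 0.04 2.49 4.43 0.66 1.13]
-1 45 t1 [ 1.81  0.9  -1.23  2.3   2.06  0.22 -2.59]
-1 45 t2 [-0.41  1.69  1.34  2.41  3.53  1.91  0.31]
-1 45 lift [-0.34  0.91  1.37  2.46  4.1   1.54  0.7 ]
-1 45 b0 None
-1 45 b1 [-1.07  0.16  0.55  1.96 -0.11  1.13 -1.75]
-1 45 b2 [-1.04  0.16  0.52  1.96 -0.08  1.13 -1.46]
-1 45 b3 [-1.13  0.17  0.6   1.96 -0.17  1.12 -2.22]
```

```bash
cat >> h.py <<'E'
T=tool(np.radians(5),-1); D=np.radians
YS=D(8.2); LS=np.array([.618,.027,0]); YT=D(2.45); CT=np.array([.530,-.282,0])
def tray(x,z,y=0): return CT+R.from_euler('z',YT).apply([x,y,z])
def go(lip,yaw,pitch,speed=None):
    p,q=pose(lip,yaw,D(pitch),T)
    movel(p,q,speed) if speed else move_ptp(p,q)
E
python3 - <<'E'
from h import *
move_gripper(.06,60) 
go(LS+[0,0,.12],YS,0); print(read_time_s(),read_qpos())
im=read_camera("wrist"); cv2.imwrite("pics/w1.png",im[:,:,::-1])
P=camera_params("wrist");K=np.array(P["K"]);M=np.array(P["camera_from_world"])
for n,z in(("scoop_grip",.063),("scoop_lip",0),("scoop",0)):
    for d in tip_of("wrist",n)[:2]:
        v=np.array([(d["at"][0]-K[0,2])/K[0,0],(d["at"][1]-K[1,2])/K[1,1]]);r=np.hypot(*v)
        ray=M[:3,:3].T@np.r_[np.sin(r)*v/r,np.cos(r)];o=-M[:3,:3].T@M[:3,3]
        print(n,d["confidence"],(o+ray*(z-o[2])/ray[2]).round(3))
S=R.from_euler('z',YS)
print("expect grip",LS+S.apply(GRIP-LIP))
for nm,l,y,pi in[("t0",tray(-22,0) if 0 else tray(-.022,.03),YT,0),("t1",tray(.098,.007),YT,0),("t2",tray(.115,.03),YT,13),("lift",tray(.1,.15),YT,13),("b60",(.48,.245,.09),D(60),5),("b90",(.484,.235,.09),D(90),5),("b60d",(.48,.245,.08),D(60),-50),("b90d",(.484,.235,.08),D(90),-50)]:
    q=inverse_kinematics(*pose(l,y,D(pi),T)); print(nm,None if q is None else np.round(q,2))
E
```

```text
3.9583 [-0.82880417  0.08705126  0.76880072  2.15437419 -0.09090432  0.83871094
 -1.43215736]
scoop_grip 0.9 [0.479 0.005 0.063]
scoop_lip 0.73 [0.619 0.024 0.   ]
expect grip [0.476462   0.00660406 0.063     ]
t0 [-0.41  0.52  1.21  2.23 -0.79  0.81 -0.21]
t1 [-0.15  0.53  0.76  2.02 -0.62  0.74 -0.53]
t2 [ 0.25  0.41  0.33  2.13 -0.72  0.46 -0.36]
lift [-0.49  0.36  1.22  2.12 -0.79  0.8  -0.32]
b60 [-0.92  0.02  0.64  2.32 -0.21  0.69 -0.65]
b90 [-0.67  0.24  0.57  2.11 -0.41  0.85  0.16]
b60d [-1.01  0.6   0.47  1.6   0.11  1.7  -1.07]
b90d [-1.08  0.49  0.4   1.75  0.41  1.48 -0.82]
```

View pics/w1.png

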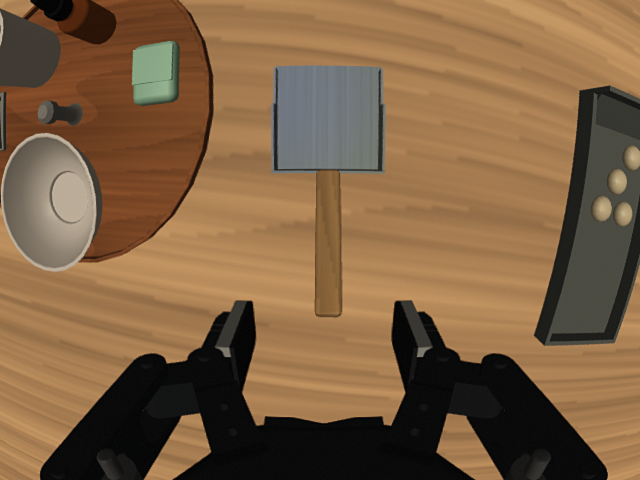

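The wrist view shows the handle, at (328,245), centred between the fingers and square to them. The measured grip point is within 3 mm of the estimate, so I'll grasp.

```bash
sed -i 's/LS=np.array.*; YT/LS=np.array([.6195,.026,0]); YT/' h.py; python3 - <<'E'
from h import *
go(LS+[0,0,.001],YS,0,.12)
move_gripper(0.0,100); print(read_finger_gap(),read_grasp_force(),read_ft_force())
go(LS+[0,0,.1],YS,6,.15); print(read_time_s(),read_ft_force().round(2) if hasattr(read_ft_force(),'round') else read_ft_force(),read_finger_gap())
go(tray(-.024,.10),YT,6); print(read_time_s(),read_qpos())
im=read_camera("wrist"); cv2.imwrite("pics/w2.png",im[:,:,::-1])
P=camera_params("wrist");K=np.array(P["K"]);M=np.array(P["camera_from_world"])
def uv(X):
    c=M[:3,:3]@X+M[:3,3];th=np.arctan2(np.hypot(c[0],c[1]),c[2]);return (K[0,0]*th*c[:2]/np.hypot(c[0],c[1])+K[:2,2]).round(0)
for x,y in((-.13,-.056),(-.13,.056),(.13,-.056),(.13,.056)): print("tray corner",uv(tray(x,.048 if x>0 else .024,y)))
for d in tip_of("wrist","scoop_lip")[:1]+tip_of("wrist","tray")[:1]: print(d)
print("exp lip",uv(tray(-.024,.10)),"tray",uv(CT))
E
```

```text
0.016767632924191228 97.29195713996887 [-0.87947458  0.17435313  4.98957893]
6.475 [ 1.26  0.13 -1.67] 0.016436643710243268
7.675 [-0.37660379  0.13508374  1.12248612  2.26363345 -0.39358393  0.71967263
 -0.50733757]
tray corner [403. 211.]
tray corner [246. 210.]
tray corner [ 396. -105.]
tray corner [ 255. -106.]
{'at': [325.3, 19.8], 'confidence': 0.77}
exp lip [326.  19.] tray [325.  46.]
```

View pics/w2.png

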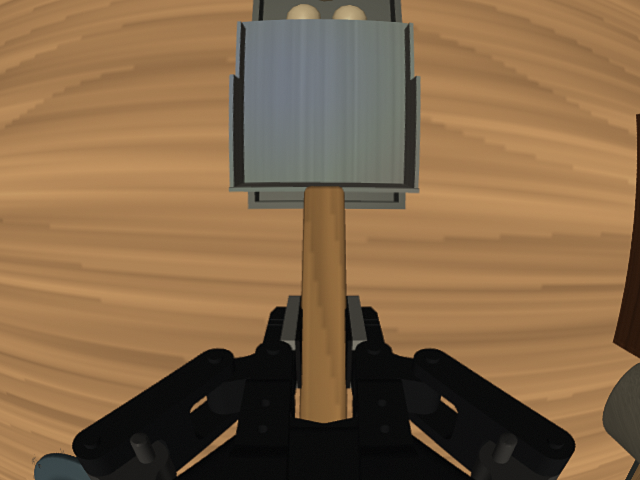

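The wrist view shows the pan square to the tray and about 1 mm off centre; the near tray corners are at (248,208) and (405,208). The soaps lie ahead at (303,12) and (349,12). I'll lower it until it touches.

```bash
sed -i 's/CT=np.array.*/CT=np.array([.532,-.283,0])/' h.py; python3 - <<'E'
from h import *
go(tray(-.024,.03),YT,0,.12); go(tray(-.024,.012),YT,-1,.05)
f0=np.array(read_ft_force()); print(f0.round(2))
for z in np.arange(.010,.0015,-.001):
    go(tray(-.024,z),YT,-1,.03); d=np.array(read_ft_force())-f0
    print(round(z,4),d.round(2),round(read_time_s(),2))
    if d[2]>3: break
E
```

```text
[-0.5   0.53 -1.69]
0.01 [1.12 0.9  0.36] 9.14
0.009 [ 0.74 -0.48 -0.55] 9.39
0.008 [ 0.25 -0.15  0.69] 9.64
0.007 [ 1.81 -0.29  1.45] 9.89
0.006 [-0.65  0.84  4.26] 10.14
```

```bash
python3 - <<'E'
from h import *
for x in(.02,.05,.08,.096):
    go(tray(x,.0063),YT,-1,.06); print(x,np.round(read_ft_force(),1),round(read_time_s(),2))
im=read_camera("wrist"); cv2.imwrite("pics/w3.png",im[:,:,::-1])
im=read_camera("top"); cv2.imwrite("pics/t3.png",cv2.resize(im[190:350,400:510,::-1],None,fx=3,fy=3))
E
```

```text
0.02 [0.9 0.6 1.1] 11.03
0.05 [ 0.7 -0.8 -0.3] 11.68
0.08 [ 1.1 -0.3  0.1] 12.32
0.096 [ 0.8 -0.9 -0.2] 12.74
```

View pics/w3.png

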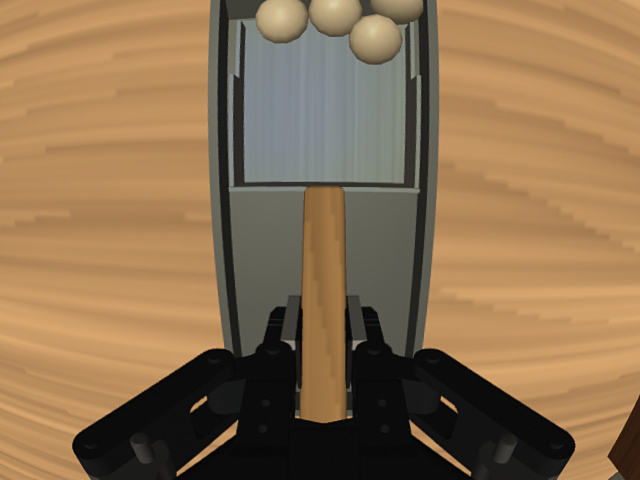

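The wrist view shows all four soaps on or at the lip, at (282,18), (335,10), (375,38) and (397,5), against the ramp. I'll scoop up along the ramp, tilting the nose up.

```bash
python3 - <<'E'
from h import *
for x,z,p in((.100,.008,0),(.108,.016,5),(.116,.024,10),(.119,.030,14),(.117,.044,20)):
    go(tray(x,z),YT,p,.05); print(x,np.round(read_ft_force(),1),round(read_time_s(),2))
pause(.3)
print(read_qpos())
im=read_camera("wrist"); cv2.imwrite("pics/w4.png",im[:,:,::-1])
E
```

```text
0.1 [-0.7  0.6 -0.6] 13.09
0.108 [ 0.5  0.8 -1.8] 13.35
0.116 [-6.6 -0.9  1.2] 13.63
0.119 [ 0.2 -0.2 -1.2] 13.89
0.117 [-0.3  0.4 -1. ] 14.26
[ 0.12618902  0.43819454  0.5154749   2.19064705 -1.2222744   0.48436705
  0.12729735]
```

View pics/w4.png

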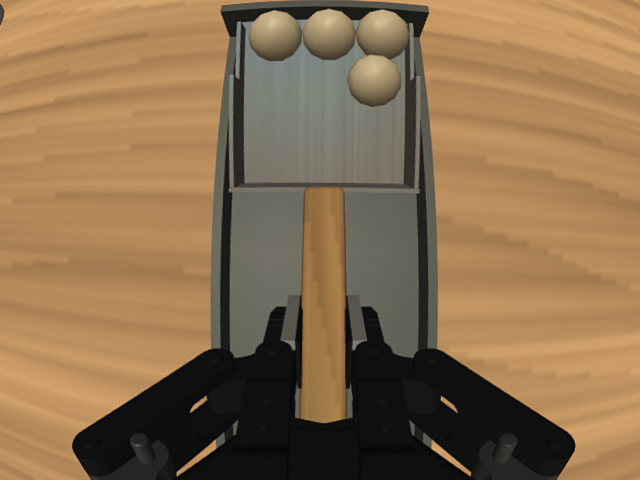

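All four soaps are in the pan, at (275,35), (329,35), (382,35) and (374,80). I'll lift with more nose-up and check the carry poses.

```bash
python3 - <<'E'
from h import *
go(tray(.112,.085),YT,22,.10)
for p in(32,28,25):
    try: go(tray(.09,.12),YT,p,.10); print("pitch",p); break
    except MotionError as e: print(p,e)
pause(.2); print(read_time_s(),read_qpos())
im=read_camera("wrist"); cv2.imwrite("pics/w5.png",im[:,:,::-1])
for yaw in(60,75,90,105):
  for p in(20,10,0,-50):
    q=inverse_kinematics(*pose((.484,.235,.10),D(yaw),D(p),T)); print(yaw,p,None if q is None else np.round(q,2))
for l,y,p in(((.56,-.20,.2),15,22),((.56,0,.2),40,20),((.52,.15,.18),70,18)):
    q=inverse_kinematics(*pose(l,D(y),D(p),T)); print(l,None if q is None else np.round(q,2))
E
```

```text
pitch 32
15.8583 [ 0.29430118  0.31097895  0.44067021  2.31362881 -1.55320803  0.54170062
  0.55686962]
60 20 [-0.18  0.07  0.09  2.43 -0.79  0.52  0.06]
60 10 [-0.2   0.02 -0.01  2.34 -0.33  0.63 -0.48]
60 0 [-0.17  0.04 -0.15  2.22 -0.07  0.81 -0.8 ]
60 -50 [-0.34  0.57 -0.43  1.55  0.42  1.84 -1.38]
75 20 [-0.16  0.19  0.17  2.28 -0.75  0.7   0.33]
75 10 [-0.33  0.12  0.21  2.23 -0.41  0.73 -0.08]
75 0 [-0.39  0.1   0.14  2.16 -0.12  0.84 -0.43]
75 -50 [-0.25  0.58 -0.62  1.61  0.61  1.82 -1.27]
90 20 [-0.13  0.31  0.17  2.12 -0.67  0.85  0.52]
90 10 [-0.28  0.23  0.21  2.1  -0.42  0.84  0.21]
90 0 [-0.43  0.19  0.23  2.07 -0.17  0.88 -0.1 ]
90 -50 [-1.45  0.61  0.93  1.75  0.19  1.43 -0.58]
105 20 [-0.13  0.43  0.15  1.95 -0.59  0.99  0.66]
105 10 [-0.25  0.33  0.18  1.96 -0.4   0.94  0.43]
105 0 [-0.42  0.27  0.23  1.97 -0.19  0.93  0.18]
105 -50 [-1.53  0.53  0.93  1.85  0.32  1.28 -0.49]
(0.56, -0.2, 0.2) [ 0.11 -0.05  0.56  2.28 -0.57  0.69 -0.23]
(0.56, 0, 0.2) [-0.07 -0.07  0.44  2.27 -0.51  0.78 -0.15]
(0.52, 0.15, 0.18) [-0.15  0.07  0.32  2.17 -0.54  0.9   0.16]
```

View pics/w5.png

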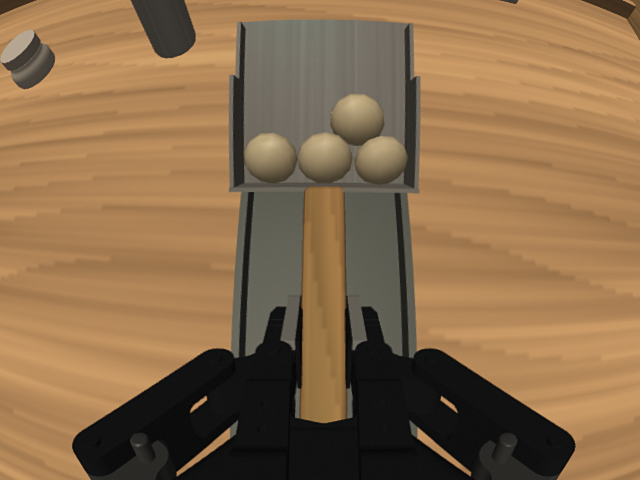

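All four soaps rest against the pan's rear lip, at row ~158 with one at (357,118). I'll carry them to the bowl.

```bash
cat >> h.py <<'E'
def look(n,z):
    read_camera("wrist");P=camera_params("wrist");K=np.array(P["K"]);M=np.array(P["camera_from_world"])
    d=tip_of("wrist",n)
    if not d: return None
    d=d[0];v=np.array([(d["at"][0]-K[0,2])/K[0,0],(d["at"][1]-K[1,2])/K[1,1]]);r=np.hypot(*v)
    ray=M[:3,:3].T@np.r_[np.sin(r)*v/r,np.cos(r)];o=-M[:3,:3].T@M[:3,3]
    return d["confidence"],(o+ray*(z-o[2])/ray[2]).round(3)
E
python3 - <<'E'
from h import *
for l,y,p in(((.57,-.20,.19),15,25),((.56,0,.19),42,22),((.50,.15,.17),80,18)): go(l,D(y),p,.25)
print(read_time_s(),read_qpos(),look("bowl",.02))
im=read_camera("wrist"); cv2.imwrite("pics/w6.png",im[:,:,::-1])
im=read_camera("top"); cv2.imwrite("pics/t6.png",im[:,:,::-1])
E
```

```text
18.2667 [-0.08835683  0.14727337  0.28298744  2.11717864 -0.54679081  0.96446984
  0.3481289 ] None
```

View pics/w6.png

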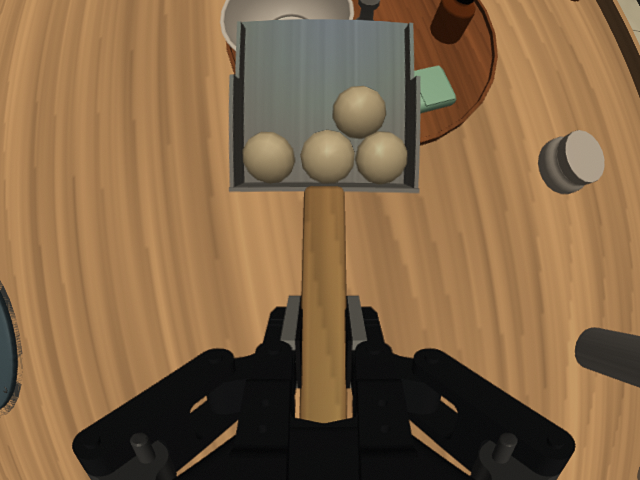

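The wrist view shows the bowl ahead of the pan, with its rim spanning (222–354, 12), and the soaps still seated. I'll check the bowl centre and the move to the pouring pose.

```bash
python3 - <<'E'
from h import *
im=cv2.imread("pics/top0.png")
print("rim centre",px2w("top",(190.7,289.3),.065).round(3))
P=camera_params("wrist");K=np.array(P["K"]);M=np.array(P["camera_from_world"])
v=(np.array([288,12])-K[:2,2])/K[0,0];r=np.hypot(*v);ray=M[:3,:3].T@np.r_[np.sin(r)*v/r,np.cos(r)];o=-M[:3,:3].T@M[:3,3];print("wrist",(o+ray*(.065-o[2])/ray[2]).round(3))
B=np.array([.485,.249,0])
lip=lambda a,z:B+R.from_euler('z',D(80)).apply([a,0,z])
for p in(15,0,-25,-50):
    q=inverse_kinematics(*pose(lip(-.012,.078),D(80),D(p),T));print(p,np.round(q,2) if q is not None else q)
go(lip(-.05,.12),D(80),14,.15); go(lip(-.012,.085),D(80),10,.12); print(read_time_s(),read_qpos().round(2),np.round(read_ft_force(),1))
im=read_camera("wrist"); cv2.imwrite("pics/w7.png",im[:,:,::-1])
E
```

```text
rim centre [0.483 0.246 0.065]
wrist [0.485 0.244 0.065]
15 [-0.22  0.23  0.18  2.22 -0.61  0.7   0.25]
0 [-0.4   0.17  0.16  2.15 -0.15  0.8  -0.31]
-25 [-0.53  0.26 -0.01  1.93  0.28  1.2  -0.85]
-50 [-0.69  0.5  -0.06  1.67  0.47  1.64 -1.06]
19.6167 [-0.29  0.19  0.18  2.2  -0.43  0.73  0.04] [ 0.2 -0.6 -1.2]
```

View pics/w7.png

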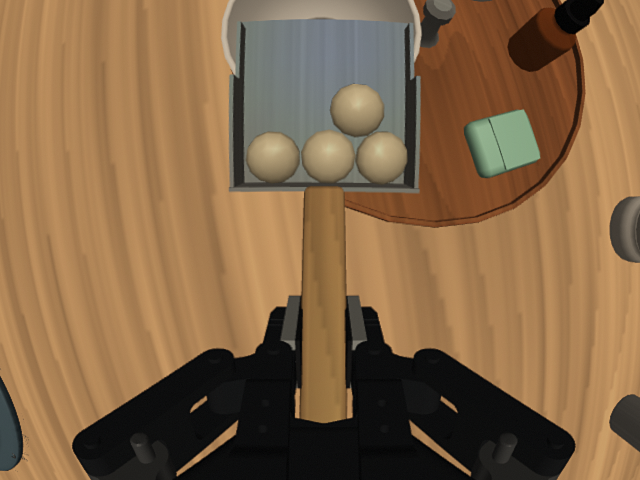

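The wrist view shows the pan laterally centred on the bowl, whose rim spans columns 222–420. The lip is just short of the bowl's centre, so I'll tip slowly.

```bash
python3 - <<'E'
from h import *
B=np.array([.484,.246,0])
lip=lambda a,z:B+R.from_euler('z',D(80)).apply([a,0,z])
for p,z,s in((0,.077,.06),(-12,.076,.06),(-18,.076,.04),(-23,.076,.03),(-28,.075,.03),(-34,.074,.04),(-42,.072,.05),(-50,.070,.05)):
    go(lip(-.012,z),D(80),p,s); print(p,round(read_time_s(),2),np.round(read_ft_force(),1))
pause(.4)
im=read_camera("wrist"); cv2.imwrite("pics/w8.png",im[:,:,::-1])
E
```

```text
0 20.12 [ 0.2 -0.1 -3. ]
-12 20.81 [ 0.2 -0.6 -2.1]
-18 21.37 [ 1.3 -0.1 -2.1]
-23 21.98 [-1.  -0.6 -1.6]
-28 22.56 [ 0.2 -0.7 -0.9]
-34 23.1 [ 0.7 -0.4 -1.4]
-42 23.67 [-0.7  1.  -1.8]
-50 24.24 [ 0.5 -1.  -1.1]
```

View pics/w8.png

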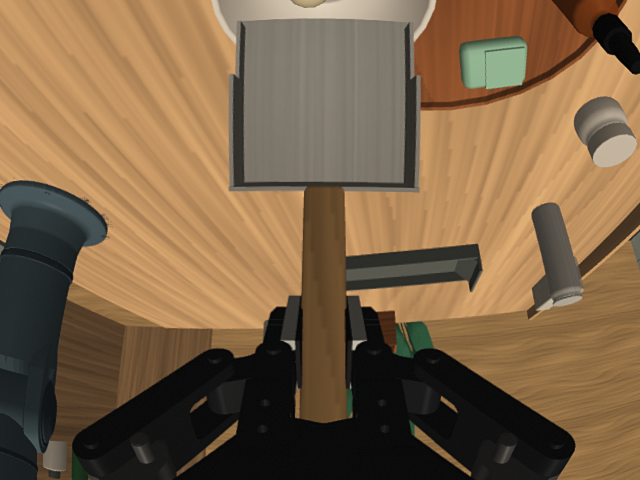

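The pan is empty, and a soap shows in the bowl at (310,2). I'll bring the scoop back to its original place and check the soap positions by detection.

```bash
python3 - <<'E'
from h import *
B=np.array([.484,.246,0])
lip=lambda a,z:B+R.from_euler('z',D(80)).apply([a,0,z])
go(lip(-.02,.14),D(80),-35,.15); go(lip(-.06,.17),D(80),-5,.25)
go((.60,.05,.17),D(35),0,.25); go(LS+[0,0,.08],YS,0,.25); go(LS+[0,0,.012],YS,0,.12)
f0=np.array(read_ft_force()); print(read_time_s(),f0.round(1))
for z in np.arange(.008,-.004,-.001):
    go(LS+[0,0,z],YS,0,.03); d=np.array(read_ft_force())-f0
    if d[2]>2.5: break
print(round(z,4),d.round(1),read_time_s())
for c in("top","scene"):
    read_camera(c)
    for n,zz in(("soap0",.033),("bowl",.02)):
        print(c,n,[(px2w(c,d["at"],zz).round(3)[:2].tolist(),round(d["confidence"],2)) for d in tip_of(c,n)[:6]])
E
```

```text
28.3 [-0.1  0.7 -1.4]
0.001 [-2.1 -0.8  7.5] 30.3333
top soap0 [([0.467, 0.246], 0.7), ([0.502, 0.273], 0.66), ([0.485, 0.266], 0.57), ([0.502, 0.246], 0.43)]
top bowl [([0.487, 0.249], 0.95)]
scene soap0 [([0.496, 0.258], 0.65), ([0.477, 0.263], 0.6), ([0.5, 0.25], 0.45), ([0.473, 0.242], 0.43)]
scene bowl [([0.486, 0.254], 0.97)]
```

All four soaps are in the bowl and the bowl hasn't moved. I'll release the scoop and retreat.

```bash
python3 - <<'E'
from h import *
go(LS+[0,0,.0012],YS,0,.03)
move_gripper(.05); pause(.2)
p,q=pose(LS+[0,0,.001],YS,0,T)
tz=R.from_quat(q).apply([0,0,1]); movel(p-tz*.13,q,.12)
pause(.5); print(read_time_s(),np.round(read_ft_force(),1),read_finger_gap())
for c in("top","scene"):
    read_camera(c)
    for n,z in(("scoop_lip",0),("scoop_grip",.063),("bowl",.02),("soap0",.033),("clipper",.02),("floss",.02),("jar",0),("can",0)):
        print(c,n,[(px2w(c,d["at"],z).round(3)[:2].tolist(),round(d["confidence"],2)) for d in tip_of(c,n)[:4]])
print(look("scoop_lip",0),look("scoop_grip",.063))
E
```

```text
33.2333 [-0.5 -1.   0.8] 0.05010879128409165
top scoop_lip [([0.62, 0.03], 0.83), ([0.751, 0.08], 0.52), ([0.564, 0.257], 0.49)]
top scoop_grip [([0.486, 0.007], 0.89), ([0.573, 0.025], 0.52), ([0.634, 0.232], 0.48)]
top bowl [([0.485, 0.253], 0.79)]
top soap0 [([0.482, 0.275], 0.7), ([0.474, 0.242], 0.69), ([0.501, 0.271], 0.64), ([0.503, 0.248], 0.57)]
top clipper [([0.56, 0.362], 0.48)]
top floss [([0.505, 0.255], 0.69), ([0.594, 0.163], 0.62)]
top jar [([0.746, 0.084], 0.76)]
top can [([0.745, -0.122], 0.62), ([0.559, 0.371], 0.52)]
scene scoop_lip [([0.61, 0.012], 0.62)]
scene scoop_grip [([0.469, 0.001], 0.72)]
scene bowl [([0.483, 0.249], 0.9), ([0.574, 0.274], 0.65)]
scene soap0 [([0.5, 0.248], 0.54), ([0.498, 0.259], 0.5), ([0.478, 0.26], 0.48), ([0.481, 0.25], 0.4)]
scene clipper [([0.558, 0.361], 0.82)]
scene floss [([0.596, 0.162], 0.94)]
scene jar [([0.742, 0.081], 0.75)]
scene can [([0.75, -0.113], 0.98)]
(0.68, array([0.621, 0.027, 0.   ])) (0.69, array([0.479, 0.005, 0.063]))
```

```bash
python3 -c "
from bench import *
print(sign_off())"
```

```text
the job is handed in; nothing more can be done
None
```

The job is handed in at about 33 s on the robot's clock: all four soaps are in the bowl on the turntable, the scoop is flat on the shelf where it started and released, and none of the other things I re-checked had moved (the cup and dropper weren't re-checked).

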